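# Find the through-bored mast socket with the probe pin

## Robot

A 7-joint arm with a two-finger parallel gripper is mounted at the origin on the work surface. World frame = base frame: x ahead of the robot, y to its left, z up, the work surface at z = 0. Lengths are in m, angles in rad, forces in N, time in s.
With the tool pointing down it reaches from about 0.4 to 0.875 m from the base axis. Payload 19.3 kg.
Tool frame: the origin (TCP) lies at the very end of the fingers, on their centre line; the grasp point (between the pads) lies 19 mm behind it; z points along the fingers, y is the line along which they close (so a half turn about z gives the same grasp; the last joint's range is limited). The gripper opens to 85 mm and grips with 20 to 120 N. Pads are 22 mm wide; open, the fingers measure 114 mm over their backs; the gripper's body (76 mm by 85 mm) begins 54 mm behind the grasp point. The pads swing forward as they close: fully open they stand 13 mm farther back than shut.
Start: joints at [1.142, 0.521, -0.036, 1.599, 0.021, 1.021, -0.113], TCP at [0.219, -0.585, 0.231] pointing down, gripper open.
Joint ranges: [-2.91, 2.91], [-0.3, 2.13], [-1.5, 1.42], [0.17, 2.43], [-1.26, 4.41], [0.16, 1.93], [-2.52, 2.52]. Speed limits (rad/s): [1.89, 1.89, 2.39, 2.39, 3.01, 3.01, 3.01].

## Interface

Orientations are given as [roll, pitch, yaw] about the fixed x, y, z axes, in that order (R = Rz(yaw) Ry(pitch) Rx(roll)).
In Python, from workcell import monitor, optics, job_done gives the robot as it stands.
- The arm moves only by the shell command python3 -m handwheel 'ROWS' [FORCE]. ROWS is JSON, a list of rows, each an object of numbers: "dx", "dy", "dz": the shift along the tool's x, y, z in cm; "wx", "wy", "wz": the turn, a rotation vector about the tool's x, y, z in rad; "claw": the opening in per cent of the stroke, from 0 (shut) to 100 (fully open). A call has 1 to 8 rows; each row shifts and turns the commanded pose from where the row before left it, along the tool's axes as they then stand; what a row does not reach is not made up. A row lasts 1/8 s, in which the tool goes at most 62.5 mm and 10.7 degrees, less where a joint would pass 70% of its speed; a pose out of reach is approached as far as the arm can. A call with a gripper value outside its range is refused whole. The fingers move at their own pace and stop on an object; FORCE is the grip in N (left out, the last holds). Time passes only in rows, so rows that do not move let the fingers close. It gives the time, the measured TCP pose, the force, the opening and the grip force at its end, in the units of the state.
- monitor.observe(): the state, without advancing time (a new reading comes with each control period).
- optics.grab_frame(name): name is "scene" or "top"; returns a dict with "frame" (384x512x3 uint8, blue, green, red), "fovy" (degrees; the focal length in pixels is half the picture's height over the tangent of half this angle, whatever the lens; pixels are square), "cx", "cy" (the principal point, pixels), "R" (3x3) and "t" (3): a world point X has camera coordinates R X + t. Camera axes: x right, y down, z forward; pixel columns grow to the right and rows downward; lengths in m; the calibration is good to about 2 mm. A picture is of the moment at which its call begins. There is no depth.
- job_done(): hands the job in; it is judged then, once.
Trained networks look in the newest picture that a camera, given by its name, has taken for a name from the list of things; names that differ only in an ending like _2 or _b are one class to them, and where a whole thing is asked for, a point or a joint stands for the part that bears it (a point fixed in the world has none). Each returns a list of dicts, best first, with "p" (0 to 1); they miss things now and then, are a little off and sometimes report something else, mostly with a low value. They report only what shows in the picture. A call takes as long as a camera call. They do not tell look-alikes from the thing itself.
- optics.masks_of(name, camera): "region" (384x512 bool, what is visible of it) and "rect" ([left, top, width, height] in pixels, round what is visible of it).
The state is a dict: "clock": time; "qpos": joint angles; "qd": joint speeds; "joint_efforts": joint torques, N m; "position": TCP position; "tool_rot": TCP orientation; "force": force on the tool from outside, world axes, zero at the start; "moment": the same for the moment, N m; "grip_width": finger opening in m; "finger_force": force on a finger pad.
Only numpy, scipy, OpenCV 4.12 (cv2) and the standard library are available. Lean on these libraries where they do the work, as an engineer would, in place of code of your own. Each camera call takes 0.05 s, during which the arm holds its last target. There are 200 camera calls.

## Task

Only one of the three aluminium mast sockets has been drilled right through; the other two bores are blind. Take the probe pin from its stand, try the bores until you find the one that it goes all the way into, and draw that socket along by the pin (or move it as you like) into the taped square, leaving the pin standing fully home in it. Leave the two blind sockets standing where they are, and do not disturb the other things on the table.

Things in the scene. Friction and masses are not known exactly. Their poses are not given: they have to be found in the camera images.
- socket_1_centre (a point): loose aluminium mast socket, 220 g: 40 x 40 mm body 45 mm tall on a 60 x 60 x 8 mm foot flange, one upright 12 mm bore in the middle of its top: through (45 mm) in one socket, blind (20 mm deep) in two; it may be any of them. A flimsy black dust seal 4 mm down hides the depth and yields to a pin. Point on the bore axis, half-way up (mouth 22.5 mm above); x, y along the sides, yaw within 25 degrees.
- socket_2_centre (a point): loose aluminium mast socket, 220 g: 40 x 40 mm body 45 mm tall on a 60 x 60 x 8 mm foot flange, one upright 12 mm bore in the middle of its top: through (45 mm) in one socket, blind (20 mm deep) in two; it may be any of them. A flimsy black dust seal 4 mm down hides the depth and yields to a pin. Point on the bore axis, half-way up (mouth 22.5 mm above); x, y along the sides, yaw within 25 degrees.
- socket_3_centre (a point): loose aluminium mast socket, 220 g: 40 x 40 mm body 45 mm tall on a 60 x 60 x 8 mm foot flange, one upright 12 mm bore in the middle of its top: through (45 mm) in one socket, blind (20 mm deep) in two; it may be any of them. A flimsy black dust seal 4 mm down hides the depth and yields to a pin. Point on the bore axis, half-way up (mouth 22.5 mm above); x, y along the sides, yaw within 25 degrees.
- pin_handle (a point): probe pin, loose, 60 g: a black square handle 22 x 22 mm, 45 mm tall, with a steel shank 8 mm thick and 40 mm long sticking out centrally below. It starts upright in the stand, shank down in the stand's hole and handle sitting on the stand's top. This point is the centre of the handle, 62.5 mm above the tip of the shank; x and y lie along the handle's sides, z up.
- pin_tip (a point): the lower end of the probe pin's shank, on its axis, 40 mm below the underside of the handle; axes as pin_handle
- stand_mouth (a point): pin stand: steel block 80 x 80 mm, 50 mm tall, fixed, with an upright 14 mm hole right through it, deeper than the shank is long. This point is the centre of the hole's mouth, on the block's top; z up. It is to the left or the right of the sockets.
- square: a square marked on the table with flat white tape 10 mm wide, 120 mm inside and 140 mm outside, between the robot's base and the row of sockets; nothing stands up from the table. Origin at its centre on the table, x and y along its sides
- amplifier_box: bystander: aluminium box 80 x 110 x 35 mm at the far left of the work area; origin at the centre of its underside
- lidar_puck: bystander: round sensor, 72 mm across, 50 mm tall, at the far right of the work area; origin at the centre of its underside
- screwdriver: bystander: screwdriver 170 mm long, under 35 mm high, lying on the side of the sockets away from the stand; its blade is along its own x
Things that resemble listed ones, but are neither listed nor needed, are in the scene too. Leave any orange look-alike of the part that bears socket_1_centre alone.

How it is judged:
At the end, for the whole second after the job is handed in: One socket has its centre within 35 mm of the square's centre along each side of the square, with the pin standing in its bore, the tip at least 34 mm below the mouth; both at rest. All three sockets stand upright (within 6 degrees), and the other two are within 40 mm of where they started (((x of socket_1_centre in the frame of square between -0.035 and 0.035 m and y of socket_1_centre in the frame of square between -0.035 and 0.035 m and horizontal distance between pin_tip and socket_1_centre below 0.006 m and z of pin_tip in the frame of socket_1_centre between -0.0225 and -0.0115 m and distance of each of socket_2_centre, socket_3_centre from where it was at the start of the episode below 0.04 m and linear speed of socket_1 below 0.02 m/s) or (x of socket_2_centre in the frame of square between -0.035 and 0.035 m and y of socket_2_centre in the frame of square between -0.035 and 0.035 m and horizontal distance between pin_tip and socket_2_centre below 0.006 m and z of pin_tip in the frame of socket_2_centre between -0.0225 and -0.0115 m and distance of each of socket_1_centre, socket_3_centre from where it was at the start of the episode below 0.04 m and linear speed of socket_2 below 0.02 m/s) or (x of socket_3_centre in the frame of square between -0.035 and 0.035 m and y of socket_3_centre in the frame of square between -0.035 and 0.035 m and horizontal distance between pin_tip and socket_3_centre below 0.006 m and z of pin_tip in the frame of socket_3_centre between -0.0225 and -0.0115 m and distance of each of socket_1_centre, socket_2_centre from where it was at the start of the episode below 0.04 m and linear speed of socket_3 below 0.02 m/s)) and linear speed of pin below 0.02 m/s and angle between each of socket_1_centre, socket_2_centre, socket_3_centre's own z axis and vertical below 0.1 rad); the robot touches nothing.
It fails at once if a bystander (amplifier box, lidar puck, screwdriver) is shifted by more than 30 mm (distance of any of amplifier_box, lidar_puck, screwdriver from where it was at the start of the episode above 0.03 m).
It also fails if it takes over 64 s, if anything falls off the work surface, if the arm or the gripper's body presses on something with over 40 N, if the wrist force passes 120 N, or if a joint passes its speed limit or range.

## Working session

There is one attempt and no reset: what is moved stays moved. The work goes in short steps, Python scripts to look and compute and a shell command to move; the robot and the scene stay as the last step left them, time stands still between calls to the robot, and variables do not carry over. Pictures are saved under pics/ and viewed, at most 10 in all, crops included, and the job is handed in when it is done.

```bash
mkdir -p pics; ls
cat > h.py <<'E'
import numpy as np, cv2
from workcell import monitor, optics
def ray(f,u,v,z):
    H=f["frame"].shape[0]; F=H/2/np.tan(np.radians(f["fovy"])/2)
    R=np.array(f["R"]);t=np.array(f["t"]); c=-R.T@t
    d=R.T@np.array([(u-f["cx"])/F,(v-f["cy"])/F,1]); return c+d*(z-c[2])/d[2]
def proj(f,X):
    H=f["frame"].shape[0]; F=H/2/np.tan(np.radians(f["fovy"])/2)
    p=np.array(f["R"])@np.array(X)+np.array(f["t"]); return F*p[0]/p[2]+f["cx"],F*p[1]/p[2]+f["cy"]
E
python3 - <<'E'
from h import *
np.set_printoptions(precision=4,suppress=True)
s=monitor.observe(); print({k:np.round(v,3) for k,v in s.items()})
for n in("top","scene"):
    f=optics.grab_frame(n); cv2.imwrite(f"pics/{n}0.png",f["frame"])
    R=np.array(f["R"]); print(n,f["fovy"],f["cx"],f["cy"],R.tolist(),-R.T@np.array(f["t"]))
    for o in("socket_1_centre","pin_handle","stand_mouth","square","screwdriver","amplifier_box","lidar_puck"):
        for m in optics.masks_of(o,n): print(o,round(m["p"],2),m["rect"])
E
```

```text
pics
{'clock': np.float64(0.0), 'qpos': array([ 1.142,  0.522, -0.036,  1.6  ,  0.021,  1.021, -0.113]), 'qd': array([ 0.002, -0.001,  0.001, -0.002,  0.001,  0.001, -0.001]), 'joint_efforts': array([  0.001, -92.71 ,   1.981, -36.993,   0.018,   0.008,  -0.   ]), 'position': array([ 0.219, -0.585,  0.231]), 'tool_rot': array([-3.14 ,  0.   ,  0.359]), 'force': array([ 0.161, -1.078,  0.347]), 'moment': array([ 0.08 ,  0.028, -0.001]), 'finger_force': np.float64(0.0), 'grip_width': np.float64(0.085)}
top 55.42433882462624 256.2891669044181 196.55326059265352 [[0.016543357193986113, -0.9994794240156432, 0.027698344753989225], [-0.9942782362665635, -0.0193685133020277, -0.10505070004108112], [0.10553248892831167, -0.02580197011524171, -0.9940810591288659]] [0.477  0.0117 0.8526]
socket_1_centre 0.75 [167.1, 213.5, 41.9, 33.4]
socket_1_centre 0.7 [143.9, 265.4, 34.4, 35.9]
socket_1_centre 0.65 [183.8, 165.5, 31.3, 35.3]
pin_handle 0.58 [382.9, 239.5, 12.4, 10.2]
stand_mouth 0.78 [356.2, 222.1, 45.9, 41.6]
square 0.55 [242.7, 205.4, 65.9, 66.9]
screwdriver 0.92 [111.0, 199.9, 14.4, 72.8]
amplifier_box 0.93 [115.6, 106.5, 58.6, 44.3]
lidar_puck 0.61 [352.2, 125.8, 34.6, 37.0]
scene 52.17539869443178 251.32428928825027 189.3289506856468 [[0.4612208615439959, 0.88718930391776, 0.013055875709220807], [0.5146979331728933, -0.2555310392434889, -0.8184069437454047], [-0.7227457052547359, 0.3841861879311423, -0.5744907471306836]] [ 1.2122 -0.3516  0.5917]
socket_1_centre 0.62 [278.2, 165.2, 24.6, 22.5]
socket_1_centre 0.62 [272.2, 140.5, 24.7, 23.8]
pin_handle 0.7 [108.8, 188.4, 17.4, 23.3]
stand_mouth 0.78 [98.9, 194.8, 42.7, 42.8]
square 0.91 [184.7, 180.9, 67.0, 41.7]
square 0.5 [112.4, 189.8, 10.2, 20.0]
screwdriver 0.7 [312.6, 145.7, 37.9, 33.8]
amplifier_box 0.81 [350.4, 194.5, 62.1, 45.6]
lidar_puck 0.65 [142.1, 262.5, 37.3, 43.7]
```

```bash
python3 -c "
import cv2
a=cv2.imread('pics/top0.png')[80:340,90:450];cv2.imwrite('pics/t1.png',cv2.resize(a,(792,572),interpolation=2))
a=cv2.imread('pics/scene0.png')[110:320,80:430];cv2.imwrite('pics/s1.png',cv2.resize(a,(800,480),interpolation=2))"
```

```text
(no output)
```

View pics/t1.png

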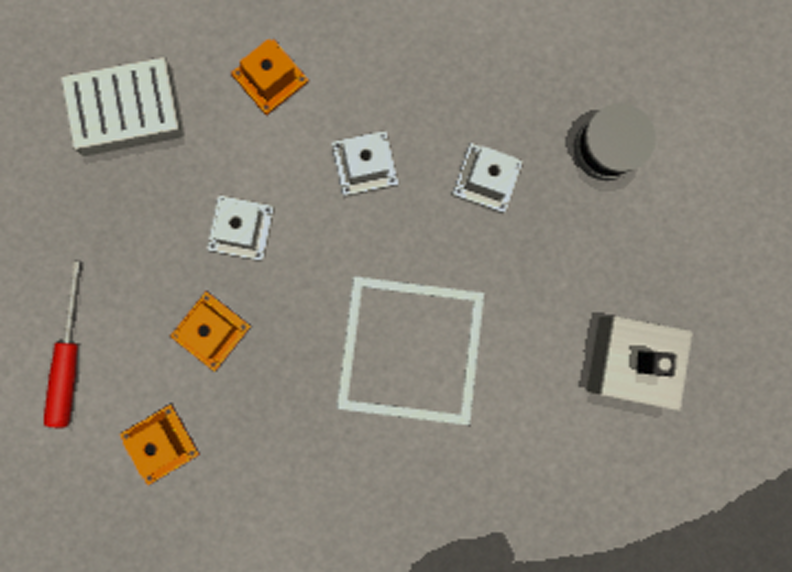

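View pics/s1.png

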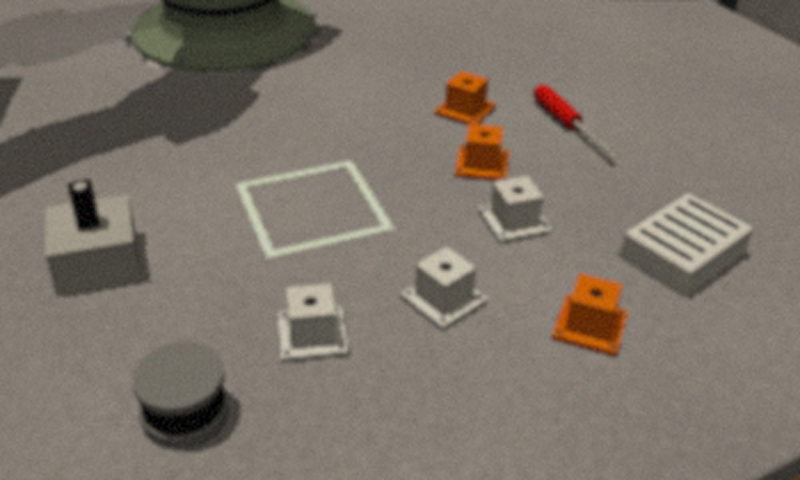

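```bash
cat > m.py <<'E'
from h import *
np.set_printoptions(precision=4,suppress=True)
f=optics.grab_frame("top"); g=optics.grab_frame("scene")
def blob(fr,u,v,r=6,dark=True,th=None):
    im=cv2.cvtColor(fr["frame"],cv2.COLOR_BGR2GRAY).astype(float)
    u0,v0=int(round(u)),int(round(v)); p=im[v0-r:v0+r+1,u0-r:u0+r+1]
    w=np.clip(np.median(p)-20-p,0,None)  # darkness weight
    yy,xx=np.mgrid[v0-r:v0+r+1,u0-r:u0+r+1]
    # keep only the component near the centre
    n,l=cv2.connectedComponents((w>0).astype(np.uint8)); d=[9e9]+[np.hypot(xx[l==i]-u,yy[l==i]-v).min() for i in range(1,n)]
    w=w*(l==int(np.argmin(d))); return (w*xx).sum()/w.sum(),(w*yy).sum()/w.sum(),(w>0).sum()
E
python3 - <<'E'
from m import *
# scene crop scale 800/350
for (a,b),(c,d) in [((235,223),(518,191)),((365,156),(446,268)),((494,171),(311,301))]:
    u=blob(f,90+a/2.2,80+b/2.2,5); s=80+c/2.286,110+d/2.286; w=blob(g,*s,4)
    print("top",np.round(u,2),ray(f,u[0],u[1],.044)[:2],"scene",np.round(w,2),ray(g,w[0],w[1],.044)[:2])
    # foot/ body yaw
for o in("socket_1_centre","pin_handle","stand_mouth","square"):
    for m in optics.masks_of(o,"top"):
        k=m["region"].astype(np.uint8); c=max(cv2.findContours(k,0,2)[0],key=cv2.contourArea)
        q=cv2.boxPoints(cv2.minAreaRect(c)); z={"socket_1_centre":.0,"pin_handle":.095,"stand_mouth":.05,"square":0}[o]
        P=np.array([ray(f,*x,z)[:2] for x in q]); e=P[1]-P[0]
        print(o,P.mean(0),"sides",np.linalg.norm(P[1]-P[0]),np.linalg.norm(P[2]-P[1]),"yaw",np.degrees(np.arctan2(e[1],e[0]))%90)
a=f["frame"][222:268,352:408]; b=g["frame"][180:245,92:150]
cv2.imwrite('pics/c1.png',np.hstack([cv2.resize(a,(480,394),interpolation=0),cv2.resize(b,(320,359),interpolation=0)[:394] if 0 else cv2.copyMakeBorder(cv2.resize(b,(320,359),interpolation=0),0,35,0,0,0)]))
E
```

```text
top [196.6  180.77  33.  ] [0.5955 0.1242] scene [306.14 192.82  14.  ] [0.5949 0.1262]
top [255.77 150.06  29.  ] [ 0.6682 -0.0064] scene [274.49 226.18  23.  ] [ 0.6675 -0.0043]
top [314.12 157.08  31.  ] [ 0.6551 -0.1386] scene [215.28 241.41  25.  ] [ 0.6546 -0.1366]
socket_1_centre [0.4864 0.1532] sides 0.06025679251433824 0.06032113649272642 yaw 54.046851694338685
socket_1_centre [0.7648 0.0985] sides 0.05957607280386674 0.06517137126319414 yaw 42.488716748263265
socket_1_centre [0.5961 0.1248] sides 0.05924550418157743 0.06317755769528387 yaw 80.92998477458156
socket_1_centre [0.3684 0.2014] sides 0.06417918749787385 0.06050866178214275 yaw 32.028524944199674
pin_handle [ 0.4616 -0.2832] sides 0.03362129270910774 0.020623121867533983 yaw 0.927602762875054
stand_mouth [ 0.4636 -0.2844] sides 0.08268568961161978 0.09993964698334296 yaw 78.27778532306198
square [ 0.4702 -0.0588] sides 0.14209916080696205 0.1445118599899334 yaw 83.22504155074488
```

View pics/c1.png

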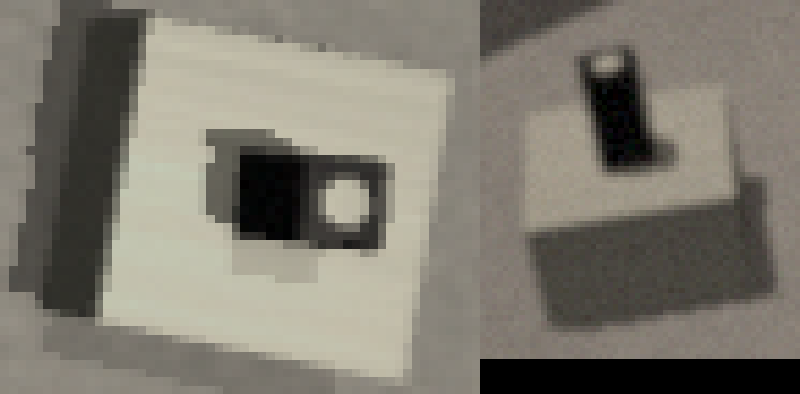

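```bash
python3 - <<'E'
from m import *
print(ray(f,391.8,245.2,.095),ray(g,114.1,191.3,.095))
from m import *
m=optics.masks_of("square","scene")[0]
k=m["region"].astype(np.uint8); c=max(cv2.findContours(k,0,2)[0],key=cv2.contourArea)
P=np.array([ray(g,*x[0],0)[:2] for x in c]).astype(np.float32); print(cv2.minAreaRect(P))
E
python3 -m handwheel '[{"wz":0.18,"claw":70},{"wz":0.18},{"dx":3,"dy":-4},{"dx":3,"dy":-4}]' 60
```

```text
[ 0.4613 -0.2912  0.095 ] [ 0.4614 -0.2899  0.095 ]
((0.46860358119010925, -0.05674286186695099), (0.13865859806537628, 0.13985753059387207), 84.00407409667969)schema error: expected keys dx, dy, dz, wx, wy, wz, claw
```

```bash
python3 -m handwheel '[{"dx":0,"dy":0,"dz":0,"wx":0,"wy":0,"wz":0.18,"claw":70},{"dx":0,"dy":0,"dz":0,"wx":0,"wy":0,"wz":0.18,"claw":70},{"dx":3,"dy":-4,"dz":0,"wx":0,"wy":0,"wz":0,"claw":70},{"dx":3,"dy":-4,"dz":0,"wx":0,"wy":0,"wz":0,"claw":70},{"dx":3,"dy":-4,"dz":0,"wx":0,"wy":0,"wz":0,"claw":70},{"dx":3,"dy":-4,"dz":0,"wx":0,"wy":0,"wz":0,"claw":70},{"dx":3,"dy":-4,"dz":0,"wx":0,"wy":0,"wz":0,"claw":70},{"dx":3,"dy":-4,"dz":0,"wx":0,"wy":0,"wz":0,"claw":70}]' 60
```

```text
clock: 2.25
position: [0.4006, -0.3441, 0.2315]
tool_rot: [3.141, -0.0, -0.001]
force: [0.6, -0.8, 0.2]
grip_width: 0.0601
finger_force: 0.0
```

```bash
python3 -m handwheel '[{"dx":3,"dy":-2.7,"dz":0,"wx":0,"wy":0,"wz":0,"claw":70},{"dx":3.1,"dy":-2.7,"dz":0,"wx":0,"wy":0,"wz":0,"claw":70},{"dx":0,"dy":0,"dz":4,"wx":0,"wy":0,"wz":0,"claw":70},{"dx":0,"dy":0,"dz":4,"wx":0,"wy":0,"wz":0,"claw":70},{"dx":0,"dy":0,"dz":1,"wx":0,"wy":0,"wz":0,"claw":70},{"dx":0,"dy":0,"dz":0,"wx":0,"wy":0,"wz":0,"claw":70}]'
python3 - <<'E'
from m import *
print(monitor.observe()["position"])
a=f["frame"][205:285,335:435]; b=g["frame"][130:230,70:150]
cv2.imwrite('pics/c2.png',np.hstack([cv2.resize(a,(480,384),interpolation=2),cv2.resize(b,(307,384),interpolation=2)]))
E
```

```text
clock: 3.0
position: [0.4609, -0.2917, 0.1417]
tool_rot: [-3.141, 0.0, -0.001]
force: [-0.8, 0.4, -0.3]
grip_width: 0.0596
finger_force: 0.0
[ 0.4614 -0.292   0.1427]
```

View pics/c2.png

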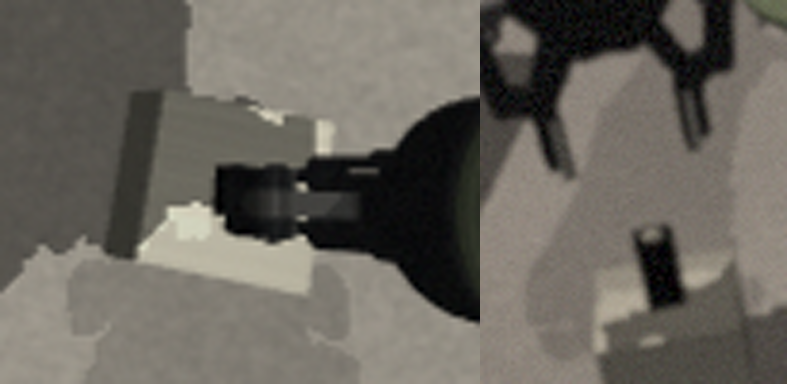

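The fingers stand either side of the handle (scene crop 655,235). Lower and close.

```bash
python3 -m handwheel '[{"dx":0,"dy":0,"dz":3,"wx":0,"wy":0,"wz":0,"claw":70},{"dx":0,"dy":0,"dz":3,"wx":0,"wy":0,"wz":0,"claw":70},{"dx":0,"dy":0,"dz":2.4,"wx":0,"wy":0,"wz":0,"claw":70},{"dx":0,"dy":0,"dz":0,"wx":0,"wy":0,"wz":0,"claw":40},{"dx":0,"dy":0,"dz":0,"wx":0,"wy":0,"wz":0,"claw":10},{"dx":0,"dy":0,"dz":0,"wx":0,"wy":0,"wz":0,"claw":10},{"dx":0,"dy":0,"dz":0,"wx":0,"wy":0,"wz":0,"claw":10},{"dx":0,"dy":0,"dz":0,"wx":0,"wy":0,"wz":0,"claw":10}]' 60
```

```text
clock: 4.1
position: [0.4616, -0.292, 0.0589]
tool_rot: [3.14, -0.002, -0.001]
force: [-1.4, 1.0, 9.1]
grip_width: 0.0215
finger_force: 59.0
```

```bash
python3 -m handwheel '[{"dx":0,"dy":0,"dz":-3,"wx":0,"wy":0,"wz":0,"claw":10},{"dx":0,"dy":0,"dz":-3,"wx":0,"wy":0,"wz":0,"claw":10},{"dx":4,"dy":-3.4,"dz":-0.5,"wx":0,"wy":0,"wz":0,"claw":10},{"dx":5,"dy":-4,"dz":0,"wx":0,"wy":0,"wz":0,"claw":10},{"dx":5,"dy":-4,"dz":0,"wx":0,"wy":0,"wz":0,"claw":10},{"dx":4,"dy":-3,"dz":0,"wx":0,"wy":0,"wz":0,"claw":10},{"dx":1.4,"dy":-1,"dz":0,"wx":0,"wy":0,"wz":0,"claw":10},{"dx":0,"dy":0,"dz":0.5,"wx":0,"wy":0,"wz":0,"claw":10}]'
python3 - <<'E'
from m import *
print(monitor.observe()["position"],monitor.observe()["force"])
a=f["frame"][130:190,270:370]; b=g["frame"][190:270,175:255]
cv2.imwrite('pics/c3.png',np.hstack([cv2.resize(a,(480,288),interpolation=0),cv2.resize(b,(288,288),interpolation=0)]))
E
```

```text
clock: 5.1
position: [0.6532, -0.1392, 0.1179]
tool_rot: [3.141, -0.001, -0.0]
force: [-1.1, -0.3, -0.2]
grip_width: 0.0214
finger_force: 58.8
[ 0.6513 -0.1411  0.117 ] [-0.1583 -0.9126 -0.6656]
```

View pics/c3.png

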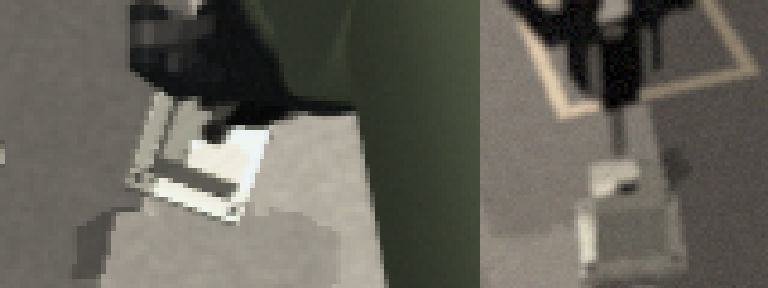

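```bash
python3 -m handwheel '[{"dx":0,"dy":0,"dz":0,"wx":0,"wy":0,"wz":0,"claw":10}]'
python3 - <<'E'
from m import *
s=monitor.observe();print(s["position"])
print("tip",ray(g,212.7,232.6,.068), "predicted px", proj(g,[.6513,-.1411,.068]), "bore", proj(g,[.655,-.1386,.044]),proj(g,[.655,-.1386,.068]))
b=g["frame"][222:250,198:232];print(cv2.cvtColor(b,cv2.COLOR_BGR2GRAY)[4:24,6:28])
E
```

```text
clock: 5.32
position: [0.6517, -0.1412, 0.1175]
tool_rot: [3.141, 0.0, -0.003]
force: [-0.4, -0.2, -0.7]
grip_width: 0.0213
finger_force: 58.8
[ 0.6521 -0.1407  0.1177]
tip [ 0.653  -0.1404  0.068 ] predicted px (np.float64(212.07254688748867), np.float64(232.20509657666432)) bore (np.float64(214.4373715586613), np.float64(241.81560401455235)) (np.float64(213.946274105564), np.float64(232.9304976426751))
[[122 122 121 123 125 121 112  85  72  70  91 111 125 120 119 124 123 119
  101  83  75  76]
 [122 126 124 121 123 120 111  85  70  73  88 111 121 122 121 118 120 119
  110  90  74  78]
 [127 123 122 121 120 119 112  95  73  75  90 105 117 121 121 117 123 118
  112  94  77  74]
 [122 122 119 125 123 122 111  91  71  83  85 104 120 119 121 117 116 123
  113  97  79  75]
 [120 121 121 122 122 118 111  90  75  76  89 110 119 116 121 116 121 120
  113 105  81  76]
 [118 119 116 116 119 118 112  94  77  76  92 109 121 122 123 117 121 119
  122 112  88  74]
 [119 117 122 119 118 117 112  98  95  93 100 112 122 121 118 120 118 122
  124 116  94  73]
 [123 117 119 122 118 120 118 112 112 113
[... 468 characters left out ...]
9 182 178 164 137 119 114 109
  113 117 109  92]
 [128 147 168 180 180 178 177 180 177 173 170 162 159 139 119 114 116 113
  113 114 113 100]
 [124 149 177 185 185 186 191 193 170 144 129 114 106  98  98 110 107 114
  114 109 111 107]
 [127 152 185 199 204 204 204 187 148 111  81  58  56  64  84 108 115 114
  113 114 112 110]
 [123 149 179 203 205 209 194 175 131  87  48  33  48  58  86 104 113 110
  113 117 109 108]
 [123 137 175 188 190 189 170 143 116  92  78  68  71  86 102 109 117 112
  110 112 117 106]
 [125 134 153 161 153 138 130 114 110 108 104  98 108 108 112 113 117 118
  111 114 119 110]
 [134 140 136 128 118 107 107 113 112 113 113 116 110 117 115 120 112 115
  113 115 116 109]]
```

```bash
python3 -m handwheel '[{"dx":0.25,"dy":-0.32,"dz":0,"wx":0,"wy":0,"wz":0,"claw":10},{"dx":0,"dy":0,"dz":1,"wx":0,"wy":0,"wz":0,"claw":10},{"dx":0,"dy":0,"dz":0.8,"wx":0,"wy":0,"wz":0,"claw":10},{"dx":0,"dy":0,"dz":0.5,"wx":0,"wy":0,"wz":0,"claw":10},{"dx":0,"dy":0,"dz":0.3,"wx":0,"wy":0,"wz":0,"claw":10},{"dx":0,"dy":0,"dz":0,"wx":0,"wy":0,"wz":0,"claw":10}]'
```

```text
clock: 6.18
position: [0.655, -0.1365, 0.0911]
tool_rot: [-3.142, 0.0, -0.001]
force: [0.5, -0.6, -0.3]
grip_width: 0.0215
finger_force: 58.8
```

Tip is about at the mouth with no force; go on in small steps.

```bash
for i in 1 2; do python3 -m handwheel '[{"dx":0,"dy":0,"dz":0.3,"wx":0,"wy":0,"wz":0,"claw":10},{"dx":0,"dy":0,"dz":0.3,"wx":0,"wy":0,"wz":0,"claw":10},{"dx":0,"dy":0,"dz":0,"wx":0,"wy":0,"wz":0,"claw":10}]'; done
```

```text
clock: 6.55
position: [0.655, -0.1364, 0.085]
tool_rot: [-3.142, 0.0, -0.001]
force: [-0.3, -0.8, -1.0]
grip_width: 0.0212
finger_force: 58.8
clock: 6.92
position: [0.655, -0.1364, 0.079]
tool_rot: [-3.141, 0.0, -0.001]
force: [0.3, 0.5, -0.8]
grip_width: 0.0214
finger_force: 58.8
```

```bash
for i in 1 2; do python3 -m handwheel '[{"dx":0,"dy":0,"dz":0.2,"wx":0,"wy":0,"wz":0,"claw":10},{"dx":0,"dy":0,"dz":0.2,"wx":0,"wy":0,"wz":0,"claw":10},{"dx":0,"dy":0,"dz":0.1,"wx":0,"wy":0,"wz":0,"claw":10},{"dx":0,"dy":0,"dz":0,"wx":0,"wy":0,"wz":0,"claw":10}]'; done
```

```text
clock: 7.42
position: [0.6551, -0.1364, 0.0742]
tool_rot: [-3.142, 0.0, -0.001]
force: [-0.4, 0.3, -0.0]
grip_width: 0.0213
finger_force: 58.8
clock: 7.92
position: [0.6567, -0.1367, 0.0727]
tool_rot: [3.141, -0.004, -0.002]
force: [-8.8, 2.2, 40.9]
grip_width: 0.0217
finger_force: 65.2
```

```bash
python3 -m handwheel '[{"dx":0,"dy":0,"dz":-1,"wx":0,"wy":0,"wz":0,"claw":10},{"dx":0,"dy":0,"dz":-2,"wx":0,"wy":0,"wz":0,"claw":10},{"dx":0,"dy":0,"dz":-2,"wx":0,"wy":0,"wz":0,"claw":10},{"dx":0.5,"dy":-4,"dz":0,"wx":0,"wy":0,"wz":0,"claw":10},{"dx":0.5,"dy":-4,"dz":0,"wx":0,"wy":0,"wz":0,"claw":10},{"dx":0.3,"dy":-4,"dz":0,"wx":0,"wy":0,"wz":0,"claw":10},{"dx":0,"dy":-1.1,"dz":0,"wx":0,"wy":0,"wz":0,"claw":10},{"dx":0,"dy":0,"dz":0,"wx":0,"wy":0,"wz":0,"claw":10}]'
python3 - <<'E'
from m import *
s=monitor.observe();print(s["position"])
p=s["position"];tip=proj(g,[p[0],p[1],p[2]-.049]);print("pred tip px",tip)
b=g["frame"][195:245,250:300];cv2.imwrite('pics/c4.png',cv2.resize(b,(500,500),interpolation=0))
w=blob(g,274.5,226.2,4);print(w,ray(g,w[0],w[1],.044))
E
```

```text
clock: 8.93
position: [0.6684, -0.0052, 0.12]
tool_rot: [3.141, -0.001, -0.0]
force: [0.1, -0.4, -0.7]
grip_width: 0.0211
finger_force: 59.3
[ 0.6683 -0.0071  0.1197]
pred tip px (np.float64(274.13960067754596), np.float64(217.0751033701862))
(np.float64(275.10593220338984), np.float64(226.63135593220338), np.int64(11)) [ 0.6694 -0.0039  0.044 ]
```

View pics/c4.png

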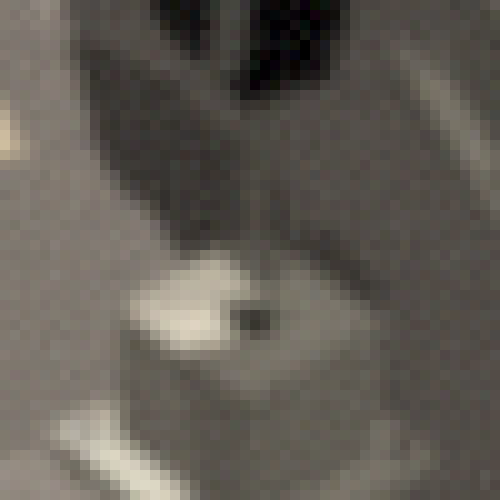

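```bash
python3 -m handwheel '[{"dx":0,"dy":-0.1,"dz":1,"wx":0,"wy":0,"wz":0,"claw":10},{"dx":0,"dy":0,"dz":0.8,"wx":0,"wy":0,"wz":0,"claw":10},{"dx":0,"dy":0,"dz":0.5,"wx":0,"wy":0,"wz":0,"claw":10},{"dx":0,"dy":0,"dz":0.2,"wx":0,"wy":0,"wz":0,"claw":10},{"dx":0,"dy":0,"dz":0.2,"wx":0,"wy":0,"wz":0,"claw":10},{"dx":0,"dy":0,"dz":0,"wx":0,"wy":0,"wz":0,"claw":10}]';
for i in 1 2; do python3 -m handwheel '[{"dx":0,"dy":0,"dz":0.3,"wx":0,"wy":0,"wz":0,"claw":10},{"dx":0,"dy":0,"dz":0,"wx":0,"wy":0,"wz":0,"claw":10}]'; done
```

```text
clock: 9.78
position: [0.6683, -0.0045, 0.0923]
tool_rot: [-3.142, -0.0, -0.001]
force: [0.1, -0.5, -0.3]
grip_width: 0.0212
finger_force: 59.3
clock: 10.02
position: [0.6682, -0.0045, 0.0891]
tool_rot: [-3.142, 0.0, -0.001]
force: [0.6, -0.7, -0.1]
grip_width: 0.0213
finger_force: 59.3
clock: 10.28
position: [0.6681, -0.0045, 0.086]
tool_rot: [-3.142, 0.0, -0.001]
force: [-0.4, 0.4, -0.3]
grip_width: 0.0213
finger_force: 59.3
```

```bash
python3 -m handwheel '[{"dx":0,"dy":0,"dz":0.3,"wx":0,"wy":0,"wz":0,"claw":10},{"dx":0,"dy":0,"dz":0.3,"wx":0,"wy":0,"wz":0,"claw":10},{"dx":0,"dy":0,"dz":0.3,"wx":0,"wy":0,"wz":0,"claw":10},{"dx":0,"dy":0,"dz":0.2,"wx":0,"wy":0,"wz":0,"claw":10},{"dx":0,"dy":0,"dz":0,"wx":0,"wy":0,"wz":0,"claw":10}]';
python3 -m handwheel '[{"dx":0,"dy":0,"dz":0.2,"wx":0,"wy":0,"wz":0,"claw":10},{"dx":0,"dy":0,"dz":0.2,"wx":0,"wy":0,"wz":0,"claw":10},{"dx":0,"dy":0,"dz":0,"wx":0,"wy":0,"wz":0,"claw":10}]'
```

```text
clock: 10.9
position: [0.6682, -0.0045, 0.0751]
tool_rot: [-3.142, 0.0, -0.001]
force: [-0.1, 0.3, -0.7]
grip_width: 0.0209
finger_force: 59.3
clock: 11.28
position: [0.6682, -0.0045, 0.0711]
tool_rot: [3.142, 0.0, -0.001]
force: [0.6, -0.2, -0.5]
grip_width: 0.0212
finger_force: 59.3
```

```bash
python3 -m handwheel '[{"dx":0,"dy":0,"dz":0.3,"wx":0,"wy":0,"wz":0,"claw":10},{"dx":0,"dy":0,"dz":0.3,"wx":0,"wy":0,"wz":0,"claw":10},{"dx":0,"dy":0,"dz":0.3,"wx":0,"wy":0,"wz":0,"claw":10},{"dx":0,"dy":0,"dz":0.3,"wx":0,"wy":0,"wz":0,"claw":10},{"dx":0,"dy":0,"dz":0.2,"wx":0,"wy":0,"wz":0,"claw":10},{"dx":0,"dy":0,"dz":0,"wx":0,"wy":0,"wz":0,"claw":10}]';
python3 -m handwheel '[{"dx":0,"dy":0,"dz":0.2,"wx":0,"wy":0,"wz":0,"claw":10},{"dx":0,"dy":0,"dz":0.1,"wx":0,"wy":0,"wz":0,"claw":10},{"dx":0,"dy":0,"dz":0,"wx":0,"wy":0,"wz":0,"claw":10}]'
```

```text
clock: 12.02
position: [0.6682, -0.0045, 0.0571]
tool_rot: [-3.142, 0.0, -0.001]
force: [0.0, 0.9, -0.0]
grip_width: 0.0213
finger_force: 59.3
clock: 12.4
position: [0.6682, -0.0045, 0.0542]
tool_rot: [-3.142, 0.0, -0.001]
force: [0.7, -0.6, -0.6]
grip_width: 0.0213
finger_force: 59.3
```

The middle socket is the through one. Draw it to the square.

```bash
python3 -m handwheel '[{"dx":-0.4,"dy":0.1,"dz":0.05,"wx":0,"wy":0,"wz":0,"claw":10},{"dx":-1.1,"dy":0.3,"dz":0,"wx":0,"wy":0,"wz":0,"claw":10},{"dx":-1.1,"dy":0.3,"dz":0,"wx":0,"wy":0,"wz":0,"claw":10},{"dx":-1.1,"dy":0.3,"dz":0,"wx":0,"wy":0,"wz":0,"claw":10},{"dx":-1.1,"dy":0.3,"dz":0,"wx":0,"wy":0,"wz":0,"claw":10},{"dx":-1.1,"dy":0.3,"dz":0,"wx":0,"wy":0,"wz":0,"claw":10},{"dx":-1.1,"dy":0.3,"dz":0,"wx":0,"wy":0,"wz":0,"claw":10},{"dx":-1.1,"dy":0.3,"dz":0,"wx":0,"wy":0,"wz":0,"claw":10}]'
```

```text
clock: 13.4
position: [0.5866, -0.0265, 0.0539]
tool_rot: [-3.142, -0.0, -0.001]
force: [1.5, 0.1, -0.1]
grip_width: 0.0214
finger_force: 59.2
```

```bash
python3 -m handwheel '[{"dx":-1.5,"dy":0.4,"dz":0,"wx":0,"wy":0,"wz":0,"claw":10},{"dx":-1.5,"dy":0.4,"dz":0,"wx":0,"wy":0,"wz":0,"claw":10},{"dx":-1.5,"dy":0.4,"dz":0,"wx":0,"wy":0,"wz":0,"claw":10},{"dx":-1.5,"dy":0.4,"dz":0,"wx":0,"wy":0,"wz":0,"claw":10},{"dx":-1.5,"dy":0.4,"dz":0,"wx":0,"wy":0,"wz":0,"claw":10},{"dx":-1.5,"dy":0.4,"dz":0,"wx":0,"wy":0,"wz":0,"claw":10},{"dx":-1.5,"dy":0.4,"dz":0,"wx":0,"wy":0,"wz":0,"claw":10},{"dx":-1.4,"dy":0.3,"dz":0,"wx":0,"wy":0,"wz":0,"claw":10}]'
```

```text
clock: 14.4
position: [0.4673, -0.0575, 0.0539]
tool_rot: [3.142, -0.0, -0.001]
force: [2.0, 0.9, 1.1]
grip_width: 0.0216
finger_force: 59.2
```

```bash
python3 -m handwheel '[{"dx":0.15,"dy":-0.05,"dz":0,"wx":0,"wy":0,"wz":0,"claw":10},{"dx":0,"dy":0,"dz":0,"wx":0,"wy":0,"wz":0,"claw":35},{"dx":0,"dy":0,"dz":0,"wx":0,"wy":0,"wz":0,"claw":70},{"dx":0,"dy":0,"dz":0,"wx":0,"wy":0,"wz":0,"claw":70},{"dx":0,"dy":0,"dz":0,"wx":0,"wy":0,"wz":0,"claw":70},{"dx":0,"dy":0,"dz":-2,"wx":0,"wy":0,"wz":0,"claw":70},{"dx":0,"dy":0,"dz":-3,"wx":0,"wy":0,"wz":0,"claw":70},{"dx":0,"dy":0,"dz":-4,"wx":0,"wy":0,"wz":0,"claw":70}]'
python3 -m handwheel '[{"dx":0,"dy":0,"dz":-4,"wx":0,"wy":0,"wz":0,"claw":70},{"dx":0,"dy":4,"dz":-3,"wx":0,"wy":0,"wz":0,"claw":70},{"dx":0,"dy":5,"dz":0,"wx":0,"wy":0,"wz":0,"claw":70},{"dx":-2,"dy":5,"dz":0,"wx":0,"wy":0,"wz":0,"claw":70},{"dx":-3,"dy":5,"dz":0,"wx":0,"wy":0,"wz":0,"claw":70},{"dx":-3,"dy":5,"dz":0,"wx":0,"wy":0,"wz":0,"claw":70},{"dx":0,"dy":0,"dz":0,"wx":0,"wy":0,"wz":0,"claw":70},{"dx":0,"dy":0,"dz":0,"wx":0,"wy":0,"wz":0,"claw":70}]'
python3 - <<'E'
from m import *
a=f["frame"][120:280,180:340]; b=g["frame"][130:260,170:330]
cv2.imwrite('pics/c5.png',np.hstack([cv2.resize(a,(400,400),interpolation=2),cv2.resize(b,(400,325),interpolation=2) if 0 else cv2.copyMakeBorder(cv2.resize(b,(400,325),interpolation=2),0,75,0,0,0)]))
E
```

```text
clock: 15.4
position: [0.4692, -0.0566, 0.1443]
tool_rot: [-3.142, 0.002, -0.001]
force: [-0.1, -0.9, 0.0]
grip_width: 0.0599
finger_force: 0.0
clock: 16.4
position: [0.3896, -0.2963, 0.2137]
tool_rot: [-3.141, -0.0, -0.001]
force: [0.5, 0.6, 0.3]
grip_width: 0.06
finger_force: 0.0
```

View pics/c5.png

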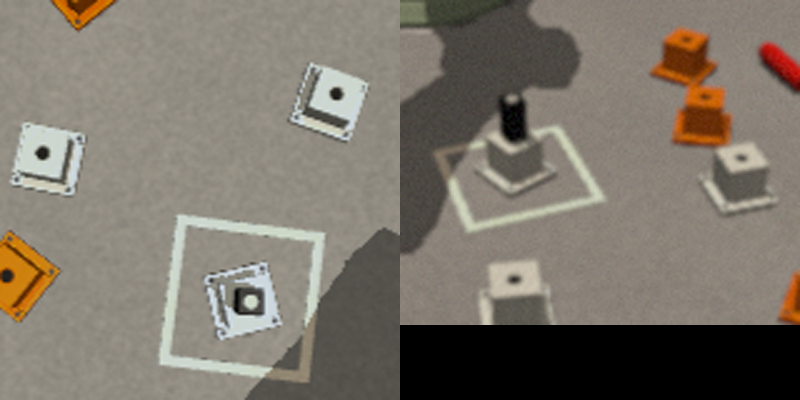

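The socket (top crop 245,300) stands in the middle of the square. The pin is seated upright in its bore, and the other two sockets are where they started.

```bash
python3 -c "
from workcell import job_done; print(job_done())"
```

```text
the job is handed in; nothing more can be done
None
```

The through-drilled socket was the middle one. It now stands centred in the taped square with the pin fully home; the blind sockets and the other things look undisturbed in the last pictures, and the job is handed in at about 16 s on the clock.

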